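# Tip the heat sinks down the sorting tray

## Robot

A 6-joint arm with a two-finger parallel gripper is mounted at the origin on the work surface. World frame = base frame: x ahead of the robot, y to its left, z up, the work surface at z = 0. Lengths are in m, angles in rad, forces in N, time in s.
With the tool pointing down it reaches from about 0.35 to 0.95 m from the base axis. Payload 17.4 kg.
Tool frame: the origin (TCP) lies on the centre line of the jaws, within the pads' length; the fingertips stand 14 mm ahead of it and the grasp point (between the pads) lies 5 mm behind it; z points along the fingers, y is the direction in which the jaws open and shut (so a half turn about z gives the same grasp; the last joint's range is limited). The gripper opens to 93 mm and grips with 3 to 60 N. Pads are 15 mm wide; open, the fingers measure 128 mm over their backs; the gripper's body (75 mm by 188 mm) begins 65 mm behind the grasp point.
Start: joints at [-1.347, 0.116, 1.442, -0, 1.584, -0.038], TCP at [0.175, -0.652, 0.233] pointing down, gripper open.
Joint ranges: [-2.83, 2.83], [-0.83, 2.19], [0.07, 2.5], [-1.14, 4.28], [0.01, 3], [-2.97, 2.97]. Speed limits (rad/s): [1.89, 1.89, 2.22, 3.14, 3.14, 3.14].

## Interface

Orientations are given as [roll, pitch, yaw] about the fixed x, y, z axes, in that order (R = Rz(yaw) Ry(pitch) Rx(roll)).
In Python, from plant import bot gives the robot as it stands.
- The arm moves only by the tool play_rows, never from a script. Its argument "moves" is a list of rows, each a list of 7 numbers: the turn, a rotation vector about the world's x, y, z in rad, then the shift along the world's x, y, z in cm, then the finger opening in cm, from 0 to 9.3. In form: [[ax, ay, az, x, y, z, gripper], ...]. A call has exactly 10 rows; each row is the pose to reach, as a shift and turn from the pose commanded when the call began; what a row does not reach only later rows make up. A row lasts 1/10 s, in which the tool goes at most 50 mm and 8.59 degrees, less where a joint would pass 70% of its speed; a pose out of reach is approached as far as the arm can. A call with a gripper value outside its range is refused whole. The fingers move at their own pace and stop on an object; "grip_force" is the grip in N (left out, the last holds). Time passes only in rows, so rows that repeat a pose let the fingers close, or fill a call up. It gives the time, the measured TCP pose, the force and the opening at its end, in the units of the state.
- bot.read_state(): the state, without advancing time (a new reading comes with each control period).
- bot.read_camera(name): name is "scene" or "top" or "wrist"; returns the picture (480x640x3 uint8, red, green, blue); there is no depth.
- bot.get_calibration(name): a dict with "camera_matrix" (3x3 intrinsics, pixels), "rvec" (rotation vector, rad) and "tvec" (3), from world to camera coordinates, as OpenCV has them. Camera axes: x right, y down, z forward; pixel columns grow to the right and rows downward; lengths in m; the calibration is good to about 2 mm. A picture is of the moment at which its call begins: read the wrist's pose just before it. get_calibration takes no time and is no camera call; for the wrist camera it gives the pose at the moment of the call.
- bot.finish_job(): hands the job in, once; it reports no verdict.
Trained networks look in the newest picture that a camera, given by its name, has taken for a name from the list of things; names that differ only in an ending like _2 or _b are one class to them, and where a whole thing is asked for, a point or a joint stands for the part that bears it (a point fixed in the world has none). Each returns a list of dicts, best first, with "confidence" (0 to 1); they miss things now and then, are a little off and sometimes report something else, mostly with a low value. They report only what shows in the picture. A call takes as long as a camera call. They do not tell look-alikes from the thing itself.
- bot.find_in(camera, name): "point" ([column, row] in pixels, amid what is visible of it).
- bot.outline_of(camera, name): "mask" (480x640 bool, what is visible of it) and "point" ([column, row] in pixels, amid what is visible of it).
- bot.place_of(camera, name): "point" ([column, row] in pixels: a listed point, or the origin of a listed thing).
The state is a dict: "clock": time; "joints": joint angles; "dq": joint speeds; "joint_efforts": joint torques, N m; "position": TCP position; "eef_rot": TCP orientation; "wrist_force": force on the tool from outside, world axes, zero at the start; "wrist_torque": the same for the moment, N m; "width": finger opening in m.
Only numpy, scipy, OpenCV 4.12 (cv2) and the standard library are available. Lean on these libraries where they do the work, as an engineer would, in place of code of your own. Each camera call takes 0.05 s, during which the arm holds its last target.

## Task

Slide the gate of the tipping tray fully open while the tray is still level, then press the tray's lip down, until it bears firmly on the stop block under it, and hold it there until all three heat sinks have slid down to the lip end. Then ease the tray back up to level under control, without letting it snap back, and let go, leaving the gate open and the heat sinks at the lip end. Press the lip gently at all times, with no more than 20 N or the pivots bend, and leave the mug, the screwdriver and the spool where they are.

Things in the scene. Friction and masses are not known exactly. Their poses are not given: they have to be found in the camera images.
- stand: Fixed grey stand of the tipping tray, base plate 130 x 260 x 12 mm; origin at the centre of its underside. Its x axis runs along the hinge axis, which lies level 100 mm above the origin; y points along the tray, away from the lip; z up. A loose steel stop block, 50 x 30 x 40 mm high, stands on the plate under the lip half; its place varies and is not measured.
- tray_mid (a point): Point on the tray's inner floor straight over the hinge axis, 12 mm above the axis; its axes turn with the tray (x across, y along it away from the lip, z out of the floor). Bare aluminium tray: inside 74 mm wide (x from -37 to 37), 294 mm long (y from -147 to 147), walls 3 mm thick and 30 mm high over the floor, which is 112 mm above the bench when level. The heat sinks start behind the gate (y above 27 mm); the lip end is at negative y.
- lip (a point): Where to press: top face of the flat lip that sticks out of the tray's -y end, on the tray's centre line, 180 mm from the hinge axis (y = -180 mm from tray_mid) and at the level of the tray floor. The lip is 70 mm wide, reaches from 150 to 205 mm from the axis, 4 mm thick, with a rolled edge 4 mm high at its very end; the end wall (30 mm high) stands at 150 mm and leans towards the pressing finger as the tray tips. No more than 20 N may be put on the lip and its end wall.
- tray (a joint): Tilt about the hinge: 0 = level, at rest; grows as the lip goes down. A return spring takes 2 to 3 N at the lip at first, 4 to 6 N near the end; then the tray floor meets the stop block, anywhere from 0.38 to 0.49 rad (differs each time: find it by feel), and the force climbs about 4 N per mm. Put a few newtons more than the spring on the stop. Let go when tipped, it snaps back.
- gate (a joint): Opening of the gate: a 4 mm plate across the tray at y = 25 mm from tray_mid, sliding along the tray's +x through a slot in the +x wall; 0 = shut, 0.078 m = fully open against its end stop. It starts 0 to 12 mm open. Takes about 2 to 3 N to slide and stays where it is left.
- gate_tab (a point): Grip point of the black upright tab of the gate: 16 mm (tray x) by 12 mm (tray y), from 26 to 74 mm above the tray's floor; this point lies on its centre line, 56 mm above the tray floor and 18 mm below its top, and moves with the gate. Pinch it across its 12 mm from above or push its -x face.
- sink1_mid (a point): Centre of one of three like finned dark metal heat sinks, 24 x 24 x 18 mm, about 35 g, loose on the tray floor; slides on the aluminium once the tray is tipped well over.
- sink2_mid (a point): Centre of one of three like finned dark metal heat sinks, 24 x 24 x 18 mm, about 35 g, loose on the tray floor; slides on the aluminium once the tray is tipped well over.
- sink3_mid (a point): Centre of one of three like finned dark metal heat sinks, 24 x 24 x 18 mm, about 35 g, loose on the tray floor; slides on the aluminium once the tray is tipped well over.
- mug: White mug, 80 mm across, 95 mm high, handle at its +y; origin at the centre of its underside. Bystander.
- driver: Screwdriver with black handle, 190 mm long, lying along its x; origin under its middle. Bystander.
- spool: Steel spool standing on the bench, 60 mm across, 40 mm high; origin at the centre of its underside. Bystander.
Things that resemble listed ones, but are neither listed nor needed, are in the scene too. What is shaped like the part that bears sink3_mid but blue is not meant. What is shaped like the part that bears sink1_mid but orange is not meant.

How it is judged:
On the way, in this order (a step that is already met when the one before it is completed fails the run):
1. the gate is fully open with the tray still level and the heat sinks still at the rear (value of joint gate above 0.068 m and value of joint tray below 0.06 rad and y of each of sink1_mid, sink2_mid, sink3_mid in the frame of tray_mid above 0.025 m), for 0.1 s.
2. the tray is pressed down onto the stop block and all three heat sinks have slid to the lip end (contact force between tray_floor and stop_steel above 3 N and value of joint tray above 0.33 rad and value of joint gate above 0.068 m and y of each of sink1_mid, sink2_mid, sink3_mid in the frame of tray_mid below -0.055 m and z of sink1_mid in the frame of tray_mid between 0 and 0.03 m and z of sink2_mid in the frame of tray_mid between 0 and 0.03 m and z of sink3_mid in the frame of tray_mid between 0 and 0.03 m), for 0.2 s.
At the end, for the whole second after the job is handed in: The tray is back level (within 0.03 rad), the gate is still open (more than 68 mm) and all three heat sinks lie at rest on the tray floor at the lip end, their centres more than 55 mm to the lip's side of the hinge axis (value of joint tray below 0.03 rad and value of joint gate above 0.068 m and y of sink1_mid in the frame of tray_mid between -0.15 and -0.055 m and y of sink2_mid in the frame of tray_mid between -0.15 and -0.055 m and y of sink3_mid in the frame of tray_mid between -0.15 and -0.055 m and z of sink1_mid in the frame of tray_mid between 0 and 0.03 m and z of sink2_mid in the frame of tray_mid between 0 and 0.03 m and z of sink3_mid in the frame of tray_mid between 0 and 0.03 m and x of sink1_mid in the frame of tray_mid between -0.04 and 0.04 m and x of sink2_mid in the frame of tray_mid between -0.04 and 0.04 m and x of sink3_mid in the frame of tray_mid between -0.04 and 0.04 m and linear speed of each of sink1, sink2, sink3 below 0.02 m/s); the robot touches nothing.
It fails at once if the lip end of the tray is pushed with more than 20 N (contact force between any of the fingers, the arm and lip_sheet above 20 N or contact force between any of the fingers, the arm and lip_edge above 20 N or contact force between any of the fingers, the arm and lip_wall above 20 N).
It fails at once if the tray snaps back (faster than 1.5 rad/s) (velocity of joint tray below -1.5 rad/s).
It fails at once if the mug, the screwdriver or the spool is moved by more than 20 mm (distance of any of mug, driver, spool from where it was at the start of the episode above 0.02 m).
It also fails if it takes over 72 s, if anything falls off the work surface, if the arm or the gripper's body presses on something with over 40 N, if the wrist force passes 120 N, or if a joint passes its speed limit or range.

## Working session

There is one attempt and no reset: what is moved stays moved. The work goes in short steps, Python scripts to look and compute and a tool call to move; the robot and the scene stay as the last step left them, time stands still between calls to the robot, and variables do not carry over. Pictures are saved under pics/ and viewed, and the job is handed in when it is done.

Besides the shell and the picture viewer there is one more tool, called in YAML: its name, and indented under it one key for each argument. play_rows: Moves the arm, as the interface text tells. Its arguments: {"type":"object","properties":{"moves":{"type":"array","items":{"type":"array","items":{"type":"number"}}},"grip_force":{"type":"number"}},"required":["moves"]}

```bash
mkdir -p pics; ls; cat > h.py <<'E'
from plant import bot
import numpy as np, cv2
def snap(c,fn):
    im=bot.read_camera(c); cv2.imwrite('pics/'+fn,im[:,:,::-1]); return im
def P(c):
    k=bot.get_calibration(c); K=np.array(k['camera_matrix'],float); R=cv2.Rodrigues(np.array(k['rvec'],float))[0]; t=np.array(k['tvec'],float).reshape(3)
    return K,R,t
def ray(cal,px):
    K,R,t=cal; d=R.T@np.linalg.inv(K)@np.array([px[0],px[1],1.]); return -R.T@t,d/np.linalg.norm(d)
def tri(obs):
    A=np.zeros((3,3));b=np.zeros(3)
    for cal,px in obs:
        o,d=ray(cal,px);M=np.eye(3)-np.outer(d,d);A+=M;b+=M@o
    p=np.linalg.solve(A,b)
    return p,[np.linalg.norm(proj(c,p)-np.array(x)) for c,x in obs]
def proj(cal,p):
    K,R,t=cal; q=K@(R@np.array(p,float)+t); return q[:2]/q[2]
def onz(cal,px,z):
    o,d=ray(cal,px); return o+d*(z-o[2])/d[2]
E
python3 - <<'E'
from h import *
s=bot.read_state(); print({k:np.round(v,3) for k,v in s.items()})
for c in ('scene','top'):
    snap(c,c+'0.png')
    cal=P(c)
    for n in ['stand','tray_mid','lip','gate_tab','sink1_mid','mug','driver','spool']:
        print(c,n,[(np.round(d['point'],0).tolist(),round(d['confidence'],2)) for d in bot.place_of(c,n)])
print(bot.read_state()['clock'])
E
```

```text
pics
{'clock': np.float64(0.0), 'joints': array([-1.347,  0.116,  1.442, -0.   ,  1.584, -0.038]), 'dq': array([ 0.   , -0.001, -0.   ,  0.001,  0.001, -0.   ]), 'joint_efforts': array([-0.0000e+00, -7.2126e+01, -6.2260e+01,  7.8000e-02,  2.4000e-02,
       -0.0000e+00]), 'position': array([ 0.175, -0.652,  0.232]), 'eef_rot': array([-3.14 , -0.   ,  0.262]), 'wrist_force': array([0.642, 0.327, 0.378]), 'wrist_torque': array([-0.042, -0.037, -0.017]), 'width': np.float64(0.093)}
scene stand [([315.0, 289.0], 0.62), ([358.0, 272.0], 0.43)]
scene tray_mid [([313.0, 251.0], 0.57), ([165.0, 224.0], 0.47)]
scene lip [([235.0, 231.0], 0.79)]
scene gate_tab [([329.0, 229.0], 0.53)]
scene sink1_mid [([205.0, 195.0], 0.38)]
scene mug [([463.0, 390.0], 0.67)]
scene driver [([204.0, 194.0], 0.68)]
scene spool [([164.0, 224.0], 0.81)]
top stand [([325.0, 234.0], 0.91)]
top tray_mid [([324.0, 226.0], 0.84)]
top lip [([406.0, 217.0], 0.9)]
top gate_tab [([309.0, 235.0], 0.59)]
top sink1_mid [([298.0, 241.0], 0.7), ([298.0, 287.0], 0.6), ([337.0, 300.0], 0.42)]
top mug []
top driver [([492.0, 286.0], 0.97), ([279.0, 226.0], 0.38)]
top spool [([495.0, 227.0], 0.75), ([492.0, 285.0], 0.72), ([273.0, 244.0], 0.7)]
0.9
```

View pics/scene0.png

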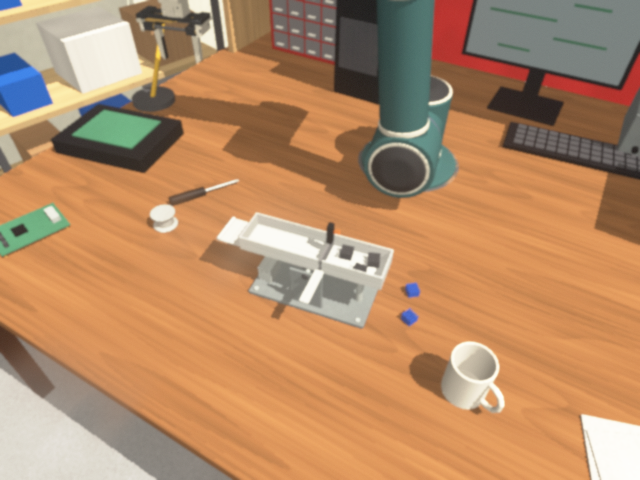

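View pics/top0.png

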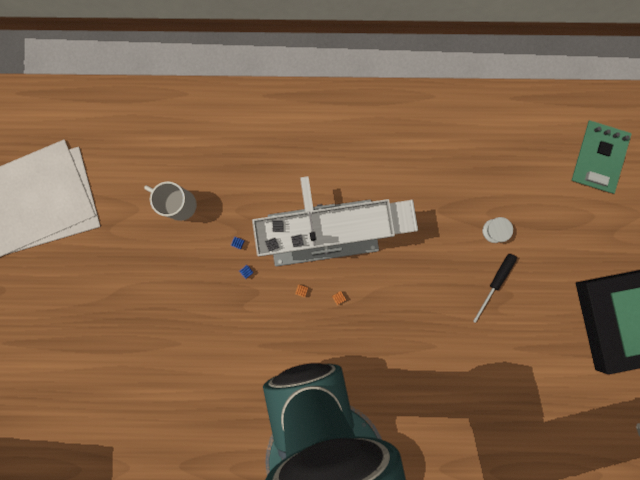

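```bash
python3 - <<'E'
from h import *
im=cv2.imread('pics/top0.png')[170:320,230:530]; cv2.imwrite('pics/topc.png',cv2.resize(im,None,fx=2.6,fy=2.6,interpolation=cv2.INTER_CUBIC))
im=cv2.imread('pics/scene0.png')[170:320,210:430]; cv2.imwrite('pics/scenec.png',cv2.resize(im,None,fx=3.6,fy=3.6,interpolation=cv2.INTER_CUBIC))
cs,ct=P('scene'),P('top')
for c in(cs,ct): print(-c[1].T@c[2])
for n,a,b in [('mid',(313,251),(324,226)),('lip',(235,231),(406,217)),('tab',(329,229),(309,235)),]:
    print(n,tri([(cs,a),(ct,b)]))
print(onz(ct,(325,234),0),onz(ct,(324,226),.112),onz(ct,(406,217),.112))
E
```

```text
[1.13481008 0.35496849 0.81735943]
[0.46045024 0.01318702 1.08522807]
mid (array([0.55620964, 0.00806447, 0.12131863]), [np.float64(0.5749704248848485), np.float64(0.523424535528839)])
lip (array([ 0.57886663, -0.17507951,  0.1074853 ]), [np.float64(1.3891585721341937), np.float64(1.3256214484050093)])
tab (array([0.53343007, 0.03581301, 0.17686806]), [np.float64(1.5735146182054511), np.float64(1.4671950117055235)])
[0.54885775 0.00357099 0.        ] [0.55768674 0.00697868 0.112     ] [ 0.57986885 -0.1767722   0.112     ]
```

View pics/topc.png

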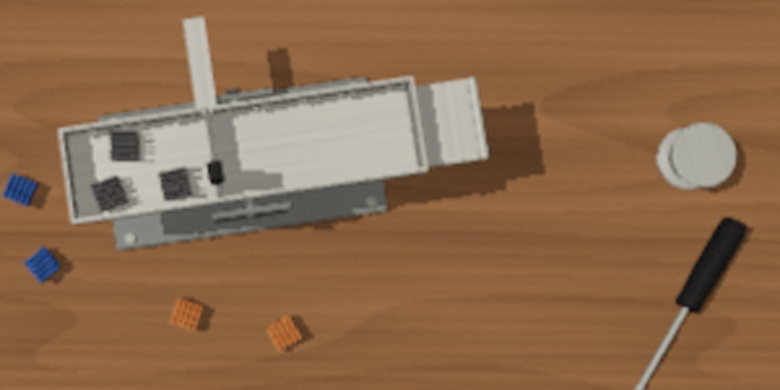

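View pics/scenec.png

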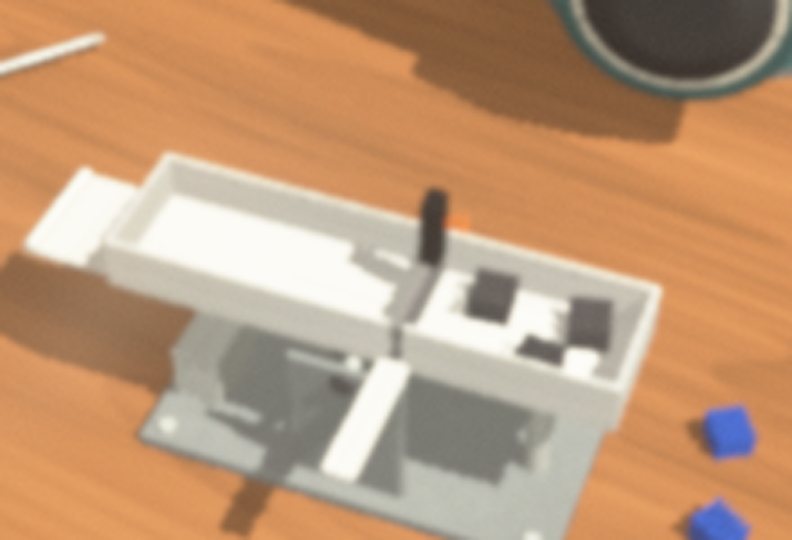

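```bash
python3 - <<'E'
from h import *
c=P('wrist');s=bot.read_state();print(-c[1].T@c[2]-s['position'], c[1], c[0])
ct=P('top')
for p in [(498,230),(510,257),(475,320),(170,200)]: print(onz(ct,p,.02))
E
```

```text
[0.06424093 0.01683413 0.15209568] [[ 2.58632914e-01 -9.65975667e-01 -1.60238397e-04]
 [-9.37302590e-01 -2.50996017e-01  2.41795066e-01]
 [-2.33608370e-01 -6.23859706e-02 -9.70327326e-01]] [[347.66888014   0.         317.86688404]
 [  0.         347.66888014 242.0675954 ]
 [  0.           0.           1.        ]]
[ 0.56145417 -0.4202487   0.02      ]
[ 0.49555959 -0.44861846  0.02      ]
[ 0.34214976 -0.36141525  0.02      ]
[0.62717948 0.38586195 0.02      ]
```

play_rows:
  moves:
    - [0,0,0,2,3,6,9.3]
    - [0,0,-0.03,4,7,11,9.3]
    - [0,0,-0.06,7,12,13,9.3]
    - [0,0,-0.1,10,17,13,9.3]
    - [0,0,-0.14,13,22,13,9.3]
    - [0,0,-0.14,16,27,13,7]
    - [0,0,-0.14,19,32,13,5]
    - [0,0,-0.14,22,37,13,4]
    - [0,0,-0.14,24,42,13,4]
    - [0,0,-0.14,26,46,13,4]

```text
clock: 1.9
position: [0.3987, -0.2613, 0.3624]
eef_rot: [3.141, -0.001, 0.122]
wrist_force: [1.3, -0.4, -0.5]
width: 0.0573
```

play_rows:
  moves:
    - [0,0,0,2,5,0,4]
    - [0,0,0,3,9,0,4]
    - [0,0,0,4,13,0,4]
    - [0,0,0,5,16,0,4]
    - [0,0,0,5.5,18,0,4]
    - [0,0,0,5.5,19,0,4]
    - [0,0,0,5.5,19,0,4]
    - [0,0,0,5.5,19,0,4]
    - [0,0,0,5.5,19,0,4]
    - [0,0,0,5.5,19,0,4]

```text
clock: 2.9
position: [0.4532, -0.0741, 0.3621]
eef_rot: [3.142, 0.0, 0.12]
wrist_force: [0.2, -0.5, 0.8]
width: 0.04
```

```bash
python3 - <<'E'
from h import *
s=bot.read_state(); print(s['clock'],np.round(s['position'],4),np.round(s['eef_rot'],3))
c=P('wrist');snap('wrist','w1.png');np.save('c1.npy',np.hstack([c[0],c[1],c[2][:,None]]))
for n in ['tray_mid','lip','gate_tab','sink1_mid']:
    print(n,[(np.round(d['point'],1).tolist(),round(d['confidence'],2)) for d in bot.place_of('wrist',n)])
E
```

```text
2.9 [ 0.4532 -0.0741  0.3621] [3.142 0.    0.12 ]
tray_mid [([250.5, 115.4], 0.85), ([562.8, 154.8], 0.33), ([2.1, 37.1], 0.29)]
lip [([418.0, 110.3], 0.68)]
gate_tab [([214.4, 127.8], 0.69)]
sink1_mid [([194.7, 135.2], 0.86), ([282.7, 240.0], 0.77), ([222.2, 222.9], 0.58)]
```

View pics/w1.png

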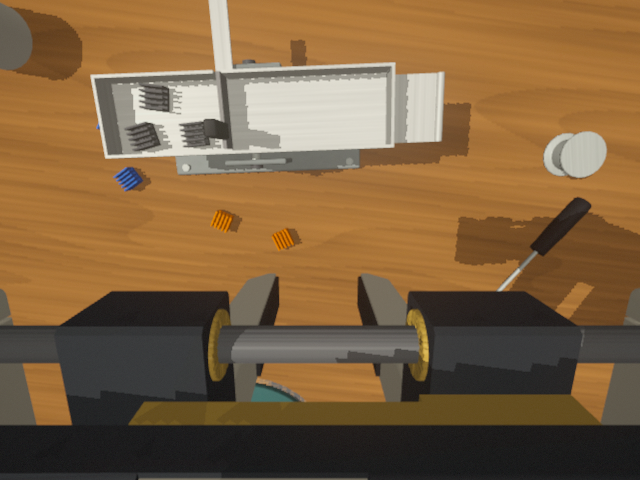

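```bash
python3 - <<'E'
from h import *
m=np.load('c1.npy');c1=(m[:,:3],m[:,3:6],m[:,6]);ct=P('top');cs=P('scene')
for p in [(93,77),(394,64),(394,149),(107,158)]: print(p,onz(c1,p,.142))
for n,a,b,d in [('mid',(250.5,115.4),(324,226),(313,251)),('lip',(418,110.3),(406,217),(235,231)),('tab',(214.4,127.8),(309,235),(329,229))]:
    print(n,tri([(c1,a),(ct,b),(cs,d)]),tri([(c1,a),(ct,b)]))
im=cv2.imread('pics/w1.png')[50:180,80:460]; cv2.imwrite('pics/w1c.png',cv2.resize(im,None,fx=2.1,fy=2.1,interpolation=cv2.INTER_CUBIC))
E
```

```text
(93, 77) [0.56708543 0.1628612  0.142     ]
(394, 64) [ 0.61428339 -0.1299583   0.142     ]
(394, 149) [ 0.5350251  -0.14382661  0.142     ]
(107, 158) [0.49025118 0.15113677 0.142     ]
mid (array([0.5544683 , 0.00857549, 0.12057328]), [np.float64(2.958582901351935), np.float64(1.266556539937558), np.float64(0.2403206104569969)]) (array([0.55269435, 0.00694522, 0.13812198]), [np.float64(2.481027942152558), np.float64(1.092331997452444)])
lip (array([ 0.57967033, -0.17290631,  0.10865288]), [np.float64(2.784216699120362), np.float64(2.0222751000619756), np.float64(0.8535470800760533)]) (array([ 0.59469728, -0.19754016,  0.00239766]), [np.float64(1.1353737628590594), np.float64(0.6066996639336966)])
tab (array([0.53259415, 0.03437304, 0.17462425]), [np.float64(2.44969425637387), np.float64(2.0240821811664755), np.float64(1.1792434289779026)]) (array([0.53369842, 0.03920265, 0.15054755]), [np.float64(0.4118121065614451), np.float64(0.1802319208785605)])
```

View pics/w1c.png

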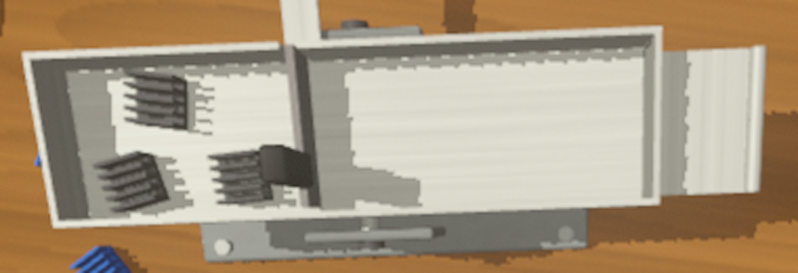

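play_rows:
  moves:
    - [0,0,0.036,0.5,3,-2,4]
    - [0,0,0.036,1,6,-4,4]
    - [0,0,0.036,1.5,9,-6,4]
    - [0,0,0.036,1.7,10,-8,4]
    - [0,0,0.036,1.7,10,-9,4]
    - [0,0,0.036,1.7,10,-9,4]
    - [0,0,0.036,1.7,10,-9,4]
    - [0,0,0.036,1.7,10,-9,4]
    - [0,0,0.036,1.7,10,-9,4]
    - [0,0,0.036,1.7,10,-9,4]

```text
clock: 4.15
position: [0.4704, 0.0264, 0.2727]
eef_rot: [3.141, -0.001, 0.157]
wrist_force: [-0.1, -0.2, -0.3]
width: 0.0402
```

```bash
python3 - <<'E'
from h import *
s=bot.read_state(); print(s['clock'],np.round(s['position'],4),np.round(s['eef_rot'],3))
c=P('wrist');snap('wrist','w2.png');np.save('c2.npy',np.hstack([c[0],c[1],c[2][:,None]]))
for n in ['tray_mid','gate_tab']:
    print(n,[(np.round(d['point'],1).tolist(),round(d['confidence'],2)) for d in bot.place_of('wrist',n)])
E
```

```text
4.15 [0.4704 0.0264 0.2727] [ 3.141e+00 -1.000e-03  1.570e-01]
tray_mid [([350.9, 140.5], 0.85)]
gate_tab [([318.9, 161.8], 0.55)]
```

View pics/w2.png

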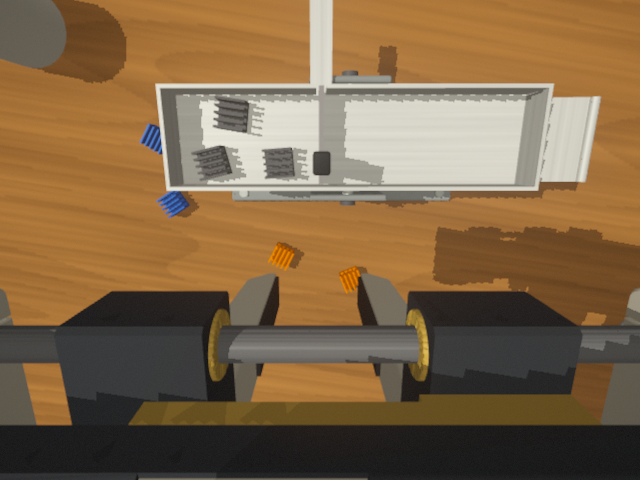

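```bash
python3 - <<'E'
from h import *
m=np.load('c1.npy');c1=(m[:,:3],m[:,3:6],m[:,6]);m=np.load('c2.npy');c2=(m[:,:3],m[:,3:6],m[:,6]);
ps=[onz(c2,p,.142)[:2] for p in [(156,84.5),(553,84.5),(539,188.5),(168,190)]]
print(ps,np.mean(ps,0))
d=ps[1]-ps[0];print(np.arctan2(d[0],-d[1]),np.linalg.norm(d));d=ps[2]-ps[3];print(np.arctan2(d[0],-d[1]),np.linalg.norm(d))
print('rowtop tab',onz(c2,(321.5,163),.186),onz(c2,(321.5,163),.168))
# tab top face: c1 top center approx; heights check
print('tri tab place',tri([(c1,(214.4,127.8)),(c2,(318.9,161.8))]))
for q in [((93,77),(156,84.5)),((394,64),(553,84.5)),((394,149),(540,188))]: print(tri([(c1,q[0]),(c2,q[1])]))
im=cv2.imread('pics/w2.png')[60:220,140:620]; cv2.imwrite('pics/w2c.png',cv2.resize(im,None,fx=1.66,fy=1.66,interpolation=cv2.INTER_CUBIC))
im=cv2.imread('pics/w2.png')[140:185,290:350]; cv2.imwrite('pics/w2t.png',cv2.resize(im,None,fx=10,fy=10,interpolation=cv2.INTER_CUBIC))
E
```

```text
[array([0.56832359, 0.1650374 ]), array([ 0.61509501, -0.13036986]), array([ 0.53851442, -0.14389003]), array([0.49046294, 0.15186399])] [0.55309899 0.01066037]
0.15702517438058516 0.2990869668276695
0.1610637256671442 0.29963208758011445
rowtop tab [0.53167065 0.03329429 0.186     ] [0.5313455  0.03305862 0.168     ]
tri tab place (array([0.53229266, 0.03494288, 0.16527895]), [np.float64(0.49337412532064157), np.float64(0.6463210691476563)])
(array([0.56938135, 0.17134101, 0.12820105]), [np.float64(0.5454768728639094), np.float64(0.6986861136532513)])
(array([ 0.61444215, -0.12979562,  0.14291911]), [np.float64(0.44352700032540576), np.float64(0.5925577476328121)])
(array([ 0.53700651, -0.14383354,  0.14279398]), [np.float64(2.0506452466847964), np.float64(2.651524981019708)])
```

View pics/w2t.png

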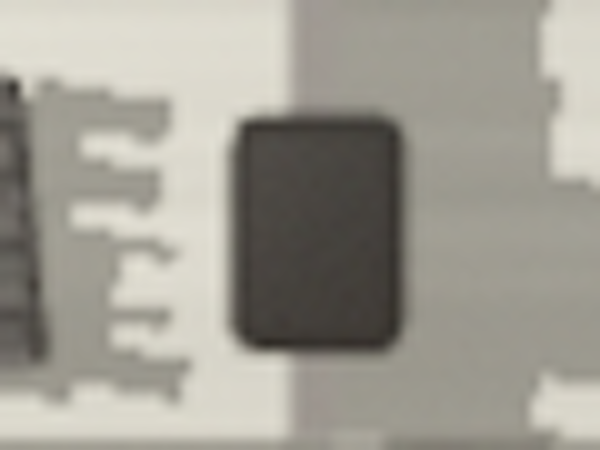

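play_rows:
  moves:
    - [0,0,0,3,0.4,-1,4]
    - [0,0,0,5,0.6,-2.5,4]
    - [0,0,0,6.1,0.7,-4,4]
    - [0,0,0,6.1,0.7,-6,4]
    - [0,0,0,6.1,0.7,-8,4]
    - [0,0,0,6.1,0.7,-9.5,4]
    - [0,0,0,6.1,0.7,-10.7,4]
    - [0,0,0,6.1,0.7,-10.7,4]
    - [0,0,0,6.1,0.7,-10.7,4]
    - [0,0,0,6.1,0.7,-10.7,4]

```text
clock: 5.3
position: [0.5317, 0.0337, 0.1662]
eef_rot: [3.141, -0.001, 0.158]
wrist_force: [0.2, 0.5, -0.1]
width: 0.0398
```

```bash
python3 - <<'E'
from h import *
s=bot.read_state(); print(s['clock'],np.round(s['position'],4),np.round(s['eef_rot'],3),s['wrist_force'])
snap('wrist','w3.png');im=snap('scene','s3.png')
cv2.imwrite('pics/s3c.png',cv2.resize(im[150:330,200:440,::-1],None,fx=3,fy=3))
E
```

```text
5.3 [0.5317 0.0337 0.1662] [ 3.141e+00 -1.000e-03  1.580e-01] [ 0.18916664  0.476453   -0.09043146]
```

View pics/w3.png

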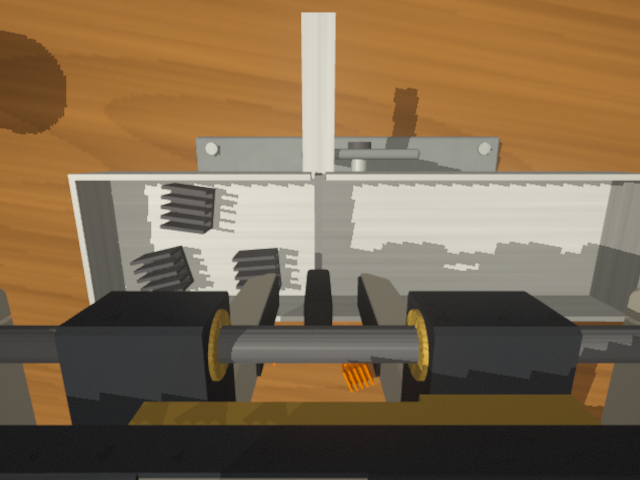

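View pics/s3c.png

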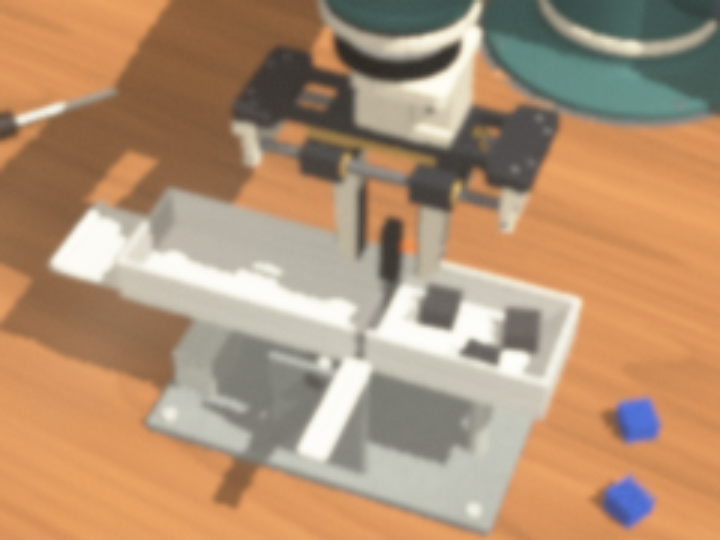

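play_rows:
  moves:
    - [0,0,0,0,0,0,1]
    - [0,0,0,0,0,0,0.5]
    - [0,0,0,0,0,0,0.5]
    - [0,0,0,0,0,0,0.5]
    - [0,0,0,0.5,0.08,0,0.5]
    - [0,0,0,1.2,0.19,0,0.5]
    - [0,0,0,2.0,0.32,0,0.5]
    - [0,0,0,3.0,0.48,0,0.5]
    - [0,0,0,4.0,0.64,0,0.5]
    - [0,0,0,4.5,0.72,0,0.5]
  grip_force: 12

```text
clock: 6.4
position: [0.5775, 0.0411, 0.1652]
eef_rot: [3.142, -0.0, 0.158]
wrist_force: [-1.9, -1.9, 3.2]
width: 0.012
```

play_rows:
  moves:
    - [0,0,0,0.5,0.08,0,0.5]
    - [0,0,0,1.0,0.16,0,0.5]
    - [0,0,0,1.5,0.24,0,0.5]
    - [0,0,0,1.8,0.29,0,0.5]
    - [0,0,0,2.0,0.32,0,0.5]
    - [0,0,0,2.1,0.33,0,0.5]
    - [0,0,0,2.1,0.33,0,0.5]
    - [0,0,0,2.1,0.33,0,0.5]
    - [0,0,0,2.1,0.33,0,0.5]
    - [0,0,0,2.1,0.33,0,0.5]

```text
clock: 7.4
position: [0.5973, 0.0442, 0.1652]
eef_rot: [-3.142, -0.0, 0.158]
wrist_force: [1.2, -1.3, 1.9]
width: 0.0119
```

play_rows:
  moves:
    - [0,0,0,0.1,0.02,0,0.5]
    - [0,0,0,0.2,0.03,0,0.5]
    - [0,0,0,0.3,0.05,0,0.5]
    - [0,0,0,0.4,0.06,0,0.5]
    - [0,0,0,0.5,0.08,0,0.5]
    - [0,0,0,0.6,0.1,0,0.5]
    - [0,0,0,0.7,0.11,0,0.5]
    - [0,0,0,0.8,0.13,0,0.5]
    - [0,0,0,0.8,0.13,0,0.5]
    - [0,0,0,0.8,0.13,0,0.5]

```text
clock: 8.4
position: [0.6055, 0.0455, 0.1652]
eef_rot: [3.142, -0.0, 0.158]
wrist_force: [0.7, -2.0, 2.6]
width: 0.0119
```

```bash
python3 - <<'E'
from h import *
s=bot.read_state(); print(s['clock'],np.round(s['position'],4),np.round(s['eef_rot'],3),s['wrist_force'])
snap('wrist','w4.png')
E
```

```text
8.4 [0.6055 0.0455 0.1652] [ 3.142 -0.     0.158] [ 0.67291712 -1.98938374  2.5932746 ]
```

View pics/w4.png

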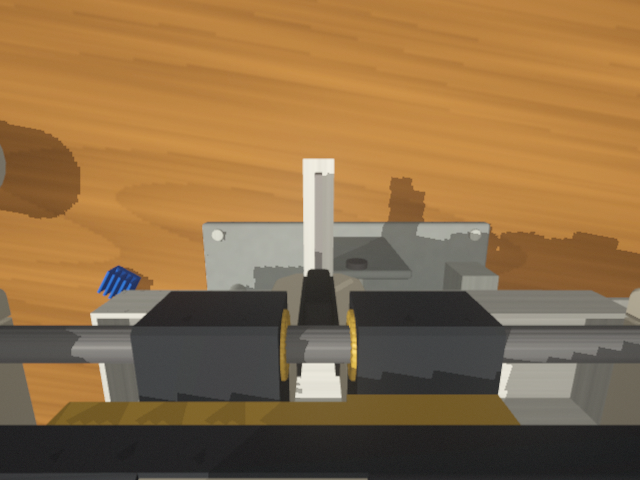

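play_rows:
  moves:
    - [0,0,0,0.05,0.01,0,0.5]
    - [0,0,0,0.1,0.02,0,0.5]
    - [0,0,0,0.15,0.02,0,0.5]
    - [0,0,0,0.2,0.03,0,0.5]
    - [0,0,0,0.25,0.04,0,0.5]
    - [0,0,0,0.3,0.05,0,0.5]
    - [0,0,0,0.35,0.06,0,0.5]
    - [0,0,0,0.4,0.06,0,0.5]
    - [0,0,0,0.4,0.06,0,0.5]
    - [0,0,0,0.4,0.06,0,0.5]

```text
clock: 9.45
position: [0.6082, 0.046, 0.1649]
eef_rot: [-3.141, 0.003, 0.158]
wrist_force: [-12.4, -3.4, 6.2]
width: 0.0122
```

play_rows:
  moves:
    - [0,0,0,-0.05,-0.01,0,3]
    - [0,0,0,-0.05,-0.01,0,3.5]
    - [0,0,0,-0.05,-0.01,0,3.5]
    - [0,0,0,-0.05,0,1,3.5]
    - [0,0,0,-0.05,0,2.5,3.5]
    - [0,0,0,-0.05,0,4.5,3.5]
    - [0,0,0,-0.05,0,7,3.5]
    - [0,0,0,-1,-1,10,3.5]
    - [0,0,0,-3,-3,13,3.5]
    - [0,0,0,-6,-4,15,3.5]

```text
clock: 10.45
position: [0.5492, 0.0053, 0.3185]
eef_rot: [3.141, -0.002, 0.158]
wrist_force: [0.2, -0.8, 0.1]
width: 0.035
```

```bash
python3 - <<'E'
from h import *
s=bot.read_state(); print(s['clock'],np.round(s['position'],4),np.round(s['eef_rot'],3),s['wrist_force'],np.round(s['joints'],2))
im=snap('wrist','w5.png')
im=snap('scene','s5.png')
cv2.imwrite('pics/s5c.png',cv2.resize(im[150:330,200:440,::-1],None,fx=3,fy=3))
E
```

```text
10.45 [0.5492 0.0053 0.3185] [ 3.141e+00 -2.000e-03  1.580e-01] [ 0.19203811 -0.78845269  0.09532761] [-0.04 -0.17  1.58 -0.    1.72  1.38]
```

View pics/w5.png

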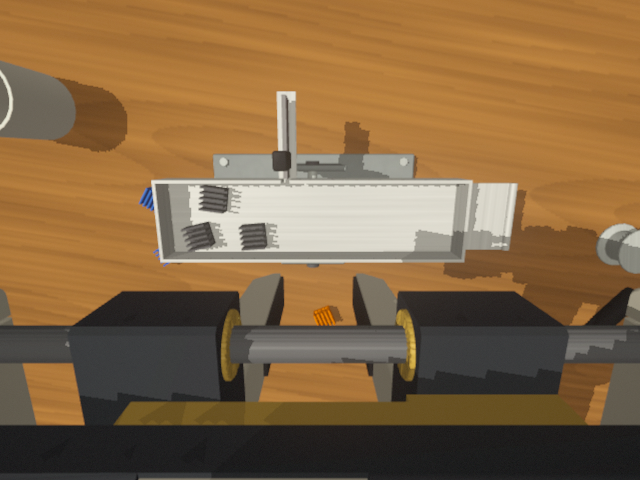

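View pics/s5c.png

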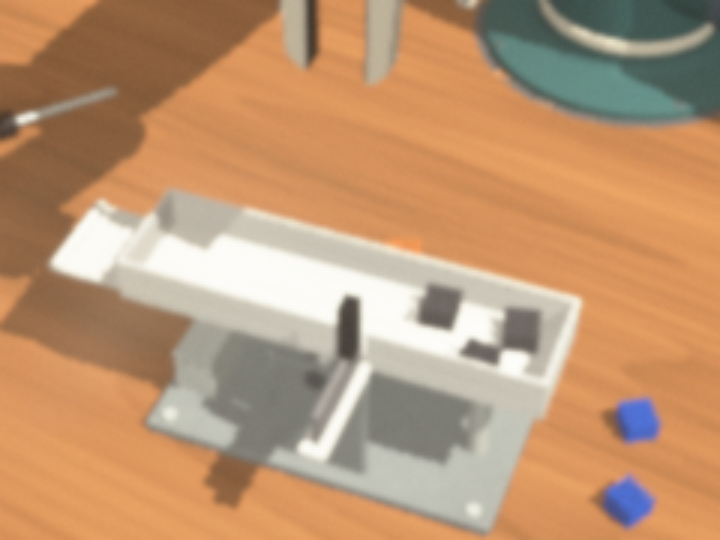

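```bash
python3 - <<'E'
from h import *
c=P('wrist')
mid=np.array([.5531,.0107]);yx=np.array([-.157,.9876]);xx=np.array([.9876,.157])
for n,p,z in [('tab',(282,160),.186),('lipend top',(516.5,183),.116),('lipend bot',(513,250),.116),('wall',(471,180),.142),('wallb',(463,262),.142),('bl',(152,181),.142),('fl',(161,262),.142)]:
    w=onz(c,p,z)[:2]; print(n,w.round(4),((w-mid)@xx).round(4),((w-mid)@yx).round(4))
E
```

```text
tab [0.6065 0.0432] 0.0578 0.0237
lipend top [ 0.6196 -0.1886] 0.0344 -0.2072
lipend bot [ 0.5509 -0.2052] -0.0361 -0.2129
wall [ 0.6151 -0.1306] 0.0391 -0.1493
wallb [ 0.5357 -0.1435] -0.0414 -0.1496
bl [0.5674 0.1656] 0.0385 0.1508
fl [0.4889 0.1532] -0.041 0.1508
```

play_rows:
  moves:
    - [0,0,0.14,0.5,-3,-1,1]
    - [0,0,0.28,1,-6,-2,0]
    - [0,0,0.42,2,-9,-3,0]
    - [0,0,0.56,3,-12,-4,0]
    - [0,0,0.7,3.2,-15,-5,0]
    - [0,0,0.84,3.2,-17.3,-6,0]
    - [0,0,0.98,3.2,-17.3,-7,0]
    - [0,0,1.12,3.2,-17.3,-8,0]
    - [0,0,1.26,3.2,-17.3,-9,0]
    - [0,0,1.4,3.2,-17.3,-10,0]

```text
clock: 11.55
position: [0.5817, -0.1669, 0.2153]
eef_rot: [3.141, -0.0, 1.563]
wrist_force: [-1.1, 0.6, -0.1]
width: 0.0004
```

play_rows:
  moves:
    - [0,0,0.14,0,0,-2,0]
    - [0,0,0.165,0,0,-4,0]
    - [0,0,0.165,0,0,-5.5,0]
    - [0,0,0.165,0,0,-6.7,0]
    - [0,0,0.165,0,0,-7.5,0]
    - [0,0,0.165,0,0,-8,0]
    - [0,0,0.165,0,0,-8.3,0]
    - [0,0,0.165,0,0,-8.3,0]
    - [0,0,0.165,0,0,-8.3,0]
    - [0,0,0.165,0,0,-8.3,0]

```text
clock: 12.55
position: [0.5815, -0.1669, 0.1327]
eef_rot: [3.141, 0.0, 1.723]
wrist_force: [-0.3, 0.0, -1.0]
width: 0.0002
```

```bash
python3 - <<'E'
from h import *
s=bot.read_state(); print(s['clock'],np.round(s['position'],4),np.round(s['eef_rot'],3),s['wrist_force'],np.round(s['joints'],2))
im=snap('wrist','w6.png')
im=snap('scene','s6.png')
cv2.imwrite('pics/s6c.png',cv2.resize(im[150:330,200:440,::-1],None,fx=3,fy=3))
E
```

```text
12.55 [ 0.5815 -0.1669  0.1327] [3.141 0.    1.723] [-0.25437285  0.04532359 -0.97976464] [-0.32  0.01  1.72  0.    1.42 -0.47]
```

View pics/w6.png

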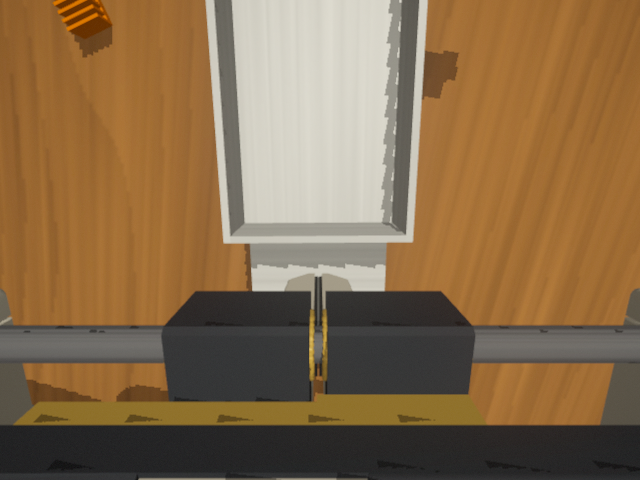

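View pics/s6c.png

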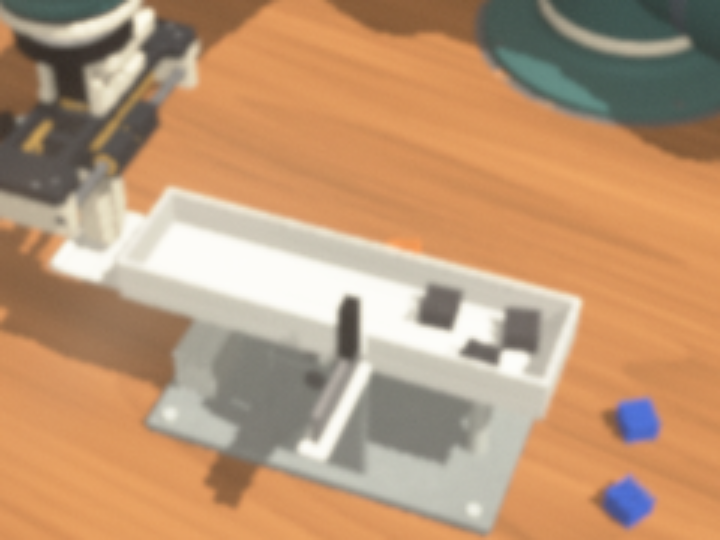

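```bash
python3 - <<'E'
from h import *
s=bot.read_state();p0=s['position']
mid=np.array([.5531,.0107]);u=np.array([.157,-.9876])
r=(p0[:2]-mid)@u;print(r)
for th in np.arange(0,.56,.04):
    h=.026
    out=r*np.cos(th)+h*np.sin(th);up=-r*np.sin(th)+h*np.cos(th)
    d=(out-r)*u
    print(th.round(2),(th*np.array([.9876,.157])).round(3),(d*100).round(2),((0.1+up-p0[2])*100).round(2))
E
```

```text
0.1798462467762948
0.0 [0. 0.] [ 0. -0.] -0.65
0.04 [0.04  0.006] [ 0.01 -0.09] -1.38
0.08 [0.079 0.013] [ 0.02 -0.15] -2.1
0.12 [0.119 0.019] [ 0.03 -0.18] -2.83
0.16 [0.158 0.025] [ 0.03 -0.18] -3.55
0.2 [0.198 0.031] [ 0.02 -0.16] -4.28
0.24 [0.237 0.038] [ 0.02 -0.1 ] -5.0
0.28 [0.277 0.044] [ 0.   -0.02] -5.73
0.32 [0.316 0.05 ] [-0.01  0.09] -6.44
0.36 [0.356 0.057] [-0.04  0.23] -7.16
0.4 [0.395 0.063] [-0.06  0.4 ] -7.86
0.44 [0.435 0.069] [-0.1  0.6] -8.56
0.48 [0.474 0.075] [-0.13  0.82] -9.25
0.52 [0.514 0.082] [-0.17  1.07] -9.93
0.56 [0.553 0.088] [-0.21  1.35] -10.61
```

play_rows:
  moves:
    - [0,0,0,0,0,-0.2,0]
    - [0,0,0,0,0,-0.4,0]
    - [0,0,0,0,0,-0.5,0]
    - [0,0,0,0,0,-0.6,0]
    - [0,0,0,0,0,-0.7,0]
    - [0.02,0.003,0,0,-0.05,-1.0,0]
    - [0.04,0.006,0,0.01,-0.09,-1.38,0]
    - [0.06,0.009,0,0.01,-0.12,-1.75,0]
    - [0.079,0.013,0,0.02,-0.15,-2.1,0]
    - [0.079,0.013,0,0.02,-0.15,-2.1,0]

```text
clock: 13.65
position: [0.5813, -0.1687, 0.1103]
eef_rot: [-3.14, -0.082, 1.722]
wrist_force: [-1.0, 0.7, 2.2]
width: 0.0004
```

```bash
python3 - <<'E'
from h import *
s=bot.read_state(); print(s['clock'],np.round(s['position'],4),np.round(s['eef_rot'],3),s['wrist_force'],np.round(s['joints'],2))
im=snap('wrist','w7.png')
im=snap('scene','s7.png')
cv2.imwrite('pics/s7c.png',cv2.resize(im[150:330,200:440,::-1],None,fx=3,fy=3))
E
```

```text
13.65 [ 0.5813 -0.1687  0.1103] [-3.14  -0.082  1.722] [-0.99228353  0.65444183  2.1556509 ] [-0.36  0.05  1.72  0.07  1.42 -0.52]
```

View pics/s7c.png

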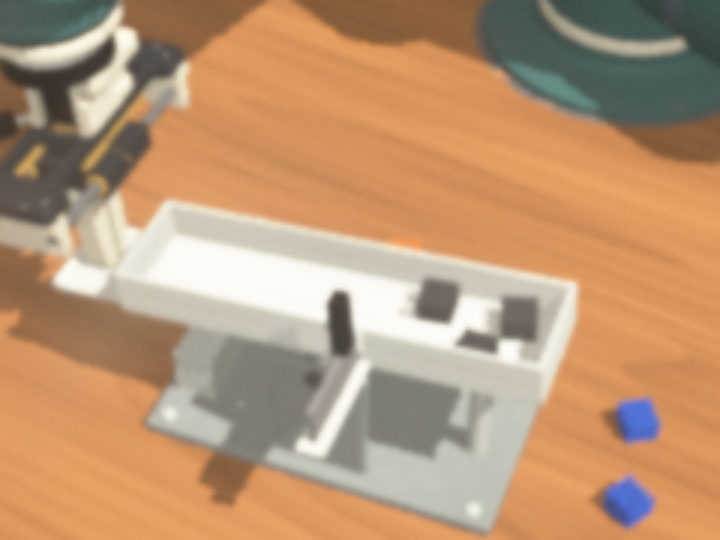

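play_rows:
  moves:
    - [0.02,0.003,0,0,-0.02,-0.36,0]
    - [0.04,0.006,0,0.01,-0.03,-0.73,0]
    - [0.079,0.012,0,0.01,-0.03,-1.45,0]
    - [0.119,0.018,0,0,-0.01,-2.18,0]
    - [0.139,0.021,0,0,0.02,-2.54,0]
    - [0.158,0.025,0,0,0.05,-2.9,0]
    - [0.178,0.028,0,-0.01,0.09,-3.27,0]
    - [0.198,0.031,0,-0.02,0.13,-3.63,0]
    - [0.218,0.034,0,-0.02,0.18,-3.98,0]
    - [0.218,0.034,0,-0.02,0.18,-3.98,0]

```text
clock: 14.75
position: [0.5811, -0.1666, 0.0706]
eef_rot: [-3.139, -0.302, 1.722]
wrist_force: [-2.2, -1.8, 3.4]
width: 0.0002
```

play_rows:
  moves:
    - [0.01,0.002,0,0,0.03,-0.18,0]
    - [0.02,0.003,0,-0.01,0.06,-0.36,0]
    - [0.03,0.005,0,-0.02,0.1,-0.54,0]
    - [0.04,0.006,0,-0.03,0.13,-0.72,0]
    - [0.055,0.009,0,-0.03,0.18,-0.98,0]
    - [0.055,0.009,0,-0.03,0.18,-0.98,0]
    - [0.055,0.009,0,-0.03,0.18,-0.98,0]
    - [0.055,0.009,0,-0.03,0.18,-0.98,0]
    - [0.055,0.009,0,-0.03,0.18,-0.98,0]
    - [0.055,0.009,0,-0.03,0.18,-0.98,0]

```text
clock: 15.75
position: [0.5809, -0.1648, 0.0616]
eef_rot: [-3.139, -0.356, 1.722]
wrist_force: [-1.3, -1.6, 2.9]
width: 0.0007
```

```bash
python3 - <<'E'
from h import *
s=bot.read_state(); print(s['clock'],np.round(s['position'],4),np.round(s['eef_rot'],3),s['wrist_force'],np.round(s['joints'],2))
im=snap('wrist','w8.png')
im=snap('scene','s8.png')
cv2.imwrite('pics/s8c.png',cv2.resize(im[150:330,200:440,::-1],None,fx=3,fy=3))
E
```

```text
15.75 [ 0.5809 -0.1648  0.0616] [-3.139 -0.356  1.722] [-1.26342843 -1.61693864  2.91494502] [-0.46  0.18  1.69  0.29  1.49 -0.66]
```

View pics/s8c.png

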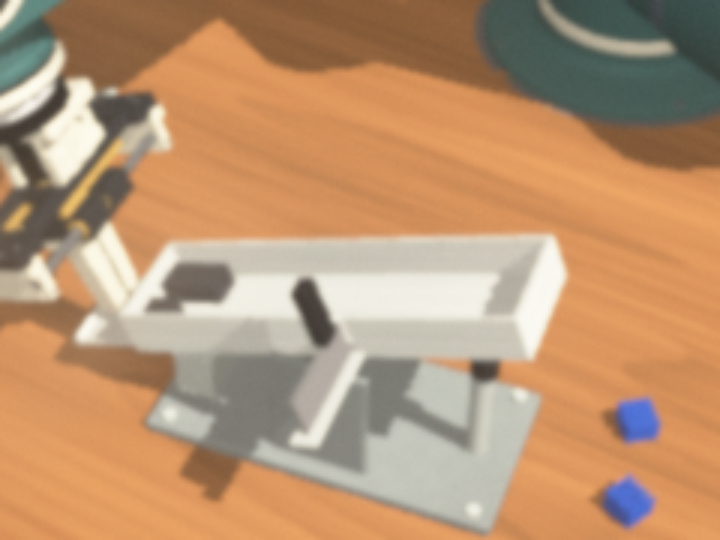

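View pics/w8.png

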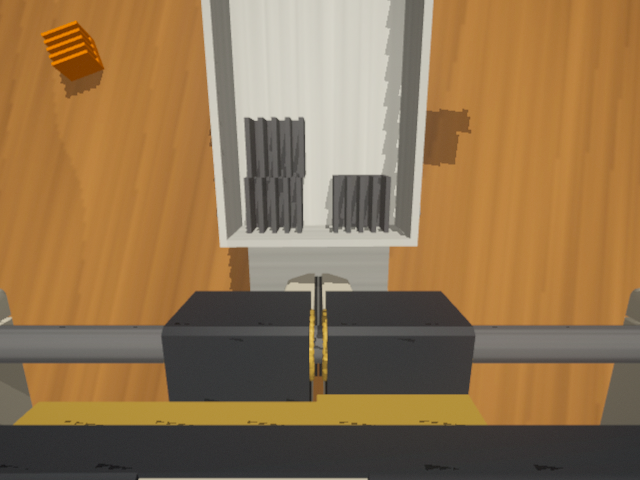

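play_rows:
  moves:
    - [0.005,0.001,0,0,0.02,-0.09,0]
    - [0.01,0.002,0,0,0.04,-0.18,0]
    - [0.015,0.002,0,-0.01,0.06,-0.27,0]
    - [0.02,0.003,0,-0.01,0.08,-0.35,0]
    - [0.02,0.003,0,-0.01,0.08,-0.35,0]
    - [0.022,0.003,0,-0.01,0.09,-0.4,0]
    - [0.025,0.004,0,-0.01,0.1,-0.45,0]
    - [0.025,0.004,0,-0.01,0.1,-0.45,0]
    - [0.025,0.004,0,-0.01,0.1,-0.45,0]
    - [0.025,0.004,0,-0.01,0.1,-0.45,0]

```text
clock: 16.85
position: [0.5809, -0.1637, 0.0571]
eef_rot: [-3.139, -0.382, 1.722]
wrist_force: [-0.6, 0.2, 3.8]
width: 0.0004
```

play_rows:
  moves:
    - [0.002,0,0,0,0.01,-0.03,0]
    - [0.003,0,0,0,0.01,-0.06,0]
    - [0.005,0.001,0,0,0.02,-0.09,0]
    - [0.006,0.001,0,0,0.03,-0.12,0]
    - [0.008,0.001,0,0,0.04,-0.15,0]
    - [0.01,0.001,0,0,0.05,-0.18,0]
    - [0.01,0.001,0,0,0.05,-0.18,0]
    - [0.01,0.001,0,0,0.05,-0.18,0]
    - [0.01,0.001,0,0,0.05,-0.18,0]
    - [0.01,0.001,0,0,0.05,-0.18,0]

```text
clock: 17.85
position: [0.5809, -0.1633, 0.0552]
eef_rot: [-3.14, -0.392, 1.723]
wrist_force: [-1.1, -1.8, 3.7]
width: 0.0006
```

play_rows:
  moves:
    - [0.002,0,0,0,0.01,-0.03,0]
    - [0.003,0,0,0,0.01,-0.06,0]
    - [0.005,0.001,0,0,0.02,-0.09,0]
    - [0.006,0.001,0,0,0.03,-0.12,0]
    - [0.008,0.001,0,0,0.04,-0.15,0]
    - [0.01,0.001,0,0,0.05,-0.18,0]
    - [0.01,0.001,0,0,0.05,-0.18,0]
    - [0.01,0.001,0,0,0.05,-0.18,0]
    - [0.01,0.001,0,0,0.05,-0.18,0]
    - [0.01,0.001,0,0,0.05,-0.18,0]

```text
clock: 18.85
position: [0.5809, -0.1628, 0.0535]
eef_rot: [-3.14, -0.402, 1.723]
wrist_force: [-1.3, -2.3, 2.9]
width: 0.0004
```

```bash
python3 -c "
from h import *
s=bot.read_state();print(s['wrist_force'],s['wrist_torque'])"
```

```text
[-1.2550835  -2.33061102  2.89787233] [-0.45080251  0.11298137  0.17547029]
```

Not at the stop yet; continue in 1.8 mm steps.

play_rows:
  moves:
    - [0.002,0,0,0,0.01,-0.03,0]
    - [0.003,0,0,0,0.01,-0.06,0]
    - [0.005,0.001,0,0,0.02,-0.09,0]
    - [0.006,0.001,0,0,0.03,-0.12,0]
    - [0.008,0.001,0,0,0.04,-0.15,0]
    - [0.01,0.001,0,0,0.05,-0.18,0]
    - [0.01,0.001,0,0,0.05,-0.18,0]
    - [0.01,0.001,0,0,0.05,-0.18,0]
    - [0.01,0.001,0,0,0.05,-0.18,0]
    - [0.01,0.001,0,0,0.05,-0.18,0]

```text
clock: 19.85
position: [0.5809, -0.1623, 0.0516]
eef_rot: [-3.141, -0.412, 1.723]
wrist_force: [-0.7, -1.0, 3.6]
width: 0.0005
```

play_rows:
  moves:
    - [0.002,0,0,0,0.01,-0.03,0]
    - [0.003,0,0,0,0.01,-0.06,0]
    - [0.005,0.001,0,0,0.02,-0.09,0]
    - [0.006,0.001,0,0,0.03,-0.12,0]
    - [0.008,0.001,0,0,0.04,-0.15,0]
    - [0.01,0.001,0,0,0.05,-0.18,0]
    - [0.01,0.001,0,0,0.05,-0.18,0]
    - [0.01,0.001,0,0,0.05,-0.18,0]
    - [0.01,0.001,0,0,0.05,-0.18,0]
    - [0.01,0.001,0,0,0.05,-0.18,0]

```text
clock: 20.85
position: [0.5809, -0.1617, 0.0499]
eef_rot: [-3.142, -0.422, 1.723]
wrist_force: [-1.7, -1.9, 3.2]
width: 0.0006
```

play_rows:
  moves:
    - [0.002,0,0,0,0.01,-0.03,0]
    - [0.003,0,0,0,0.01,-0.06,0]
    - [0.005,0.001,0,0,0.02,-0.09,0]
    - [0.006,0.001,0,0,0.03,-0.12,0]
    - [0.008,0.001,0,0,0.04,-0.15,0]
    - [0.01,0.001,0,0,0.05,-0.18,0]
    - [0.01,0.001,0,0,0.05,-0.18,0]
    - [0.01,0.001,0,0,0.05,-0.18,0]
    - [0.01,0.001,0,0,0.05,-0.18,0]
    - [0.01,0.001,0,0,0.05,-0.18,0]

```text
clock: 21.85
position: [0.5809, -0.1613, 0.0481]
eef_rot: [3.141, -0.432, 1.723]
wrist_force: [-1.6, -1.1, 3.7]
width: 0.0006
```

```bash
python3 -c "
from h import *
s=bot.read_state();print(s['wrist_force'],s['wrist_torque'])"
```

```text
[-1.61260013 -1.12319227  3.70183794] [-0.05828783  0.18907399  0.15908256]
```

play_rows:
  moves:
    - [0.002,0,0,0,0.01,-0.03,0]
    - [0.003,0,0,0,0.01,-0.06,0]
    - [0.005,0.001,0,0,0.02,-0.09,0]
    - [0.006,0.001,0,0,0.03,-0.12,0]
    - [0.008,0.001,0,0,0.04,-0.15,0]
    - [0.01,0.001,0,0,0.05,-0.18,0]
    - [0.01,0.001,0,0,0.05,-0.18,0]
    - [0.01,0.001,0,0,0.05,-0.18,0]
    - [0.01,0.001,0,0,0.05,-0.18,0]
    - [0.01,0.001,0,0,0.05,-0.18,0]

```text
clock: 22.85
position: [0.5809, -0.1609, 0.0466]
eef_rot: [3.14, -0.442, 1.724]
wrist_force: [-2.0, -0.5, 6.5]
width: 0.0003
```

```bash
python3 -c "
from h import *
s=bot.read_state();print(s['wrist_force'],s['wrist_torque'])
im=snap('wrist','w9.png')
im=snap('scene','s9.png')
cv2.imwrite('pics/s9c.png',cv2.resize(im[150:330,200:440,::-1],None,fx=3,fy=3))
"
```

```text
[-1.98694802 -0.49707171  6.53060376] [0.00621448 0.3384966  0.1483913 ]
```

View pics/s9c.png

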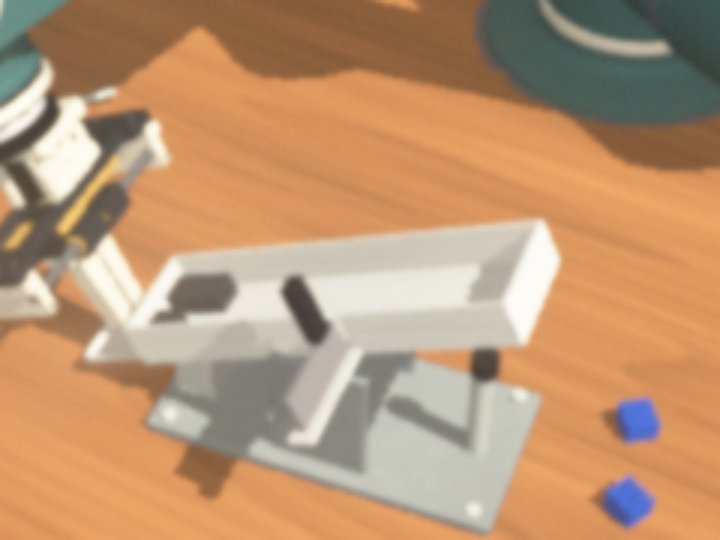

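play_rows:
  moves:
    - [0.001,0,0,0,0.01,-0.02,0]
    - [0.002,0,0,0,0.01,-0.04,0]
    - [0.003,0.001,0,0,0.02,-0.06,0]
    - [0.004,0.001,0,0,0.02,-0.08,0]
    - [0.005,0.001,0,0,0.03,-0.1,0]
    - [0.005,0.001,0,0,0.03,-0.1,0]
    - [0.005,0.001,0,0,0.03,-0.1,0]
    - [0.005,0.001,0,0,0.03,-0.1,0]
    - [0.005,0.001,0,0,0.03,-0.1,0]
    - [0.005,0.001,0,0,0.03,-0.1,0]

```text
clock: 23.95
position: [0.5811, -0.1609, 0.0462]
eef_rot: [3.14, -0.446, 1.724]
wrist_force: [-5.0, -4.5, 12.4]
width: 0.0005
```

```bash
python3 -c "
from h import *
s=bot.read_state();print(s['wrist_force'],s['wrist_torque'])"
```

```text
[-5.03897388 -4.51378295 12.40629775] [0.13110131 0.73411981 0.41383931]
```

```bash
python3 -c "
from h import *
im=snap('wrist','w10.png')
for i in range(4):
  bot.read_camera('wrist');s=bot.read_state();print(s['clock'],s['wrist_force'].round(1))"
```

```text
24.05 [-4.  -4.  12.6]
24.1 [-4.7 -4.1 14.1]
24.15 [-3.6 -4.3 13.7]
24.2 [-4.4 -3.5 12.7]
```

View pics/w10.png

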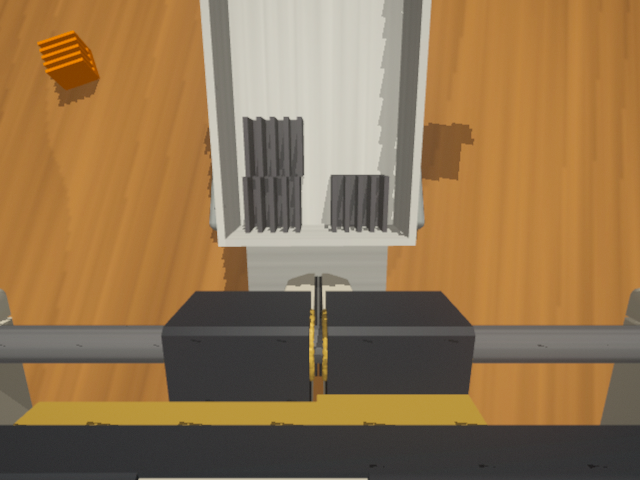

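play_rows:
  moves:
    - [-0.006,-0.001,0,0,-0.03,0.1,0]
    - [-0.016,-0.002,0,0.01,-0.08,0.28,0]
    - [-0.026,-0.004,0,0.02,-0.13,0.45,0]
    - [-0.045,-0.007,0,0.04,-0.23,0.8,0]
    - [-0.065,-0.01,0,0.05,-0.31,1.15,0]
    - [-0.085,-0.013,0,0.06,-0.4,1.5,0]
    - [-0.105,-0.017,0,0.08,-0.47,1.86,0]
    - [-0.124,-0.02,0,0.09,-0.54,2.22,0]
    - [-0.144,-0.023,0,0.1,-0.6,2.58,0]
    - [-0.164,-0.026,0,0.1,-0.65,2.93,0]

```text
clock: 25.2
position: [0.582, -0.167, 0.0749]
eef_rot: [3.14, -0.279, 1.724]
wrist_force: [0.6, -1.0, 2.6]
width: 0.0002
```

```bash
python3 -c "
from h import *
s=bot.read_state();print(s['clock'],s['position'].round(4),s['eef_rot'].round(3),s['wrist_force'])
im=snap('wrist','w11.png')"
```

```text
25.2 [ 0.582  -0.167   0.0749] [ 3.14  -0.279  1.724] [ 0.62345064 -0.95676268  2.56081655]
```

View pics/w11.png

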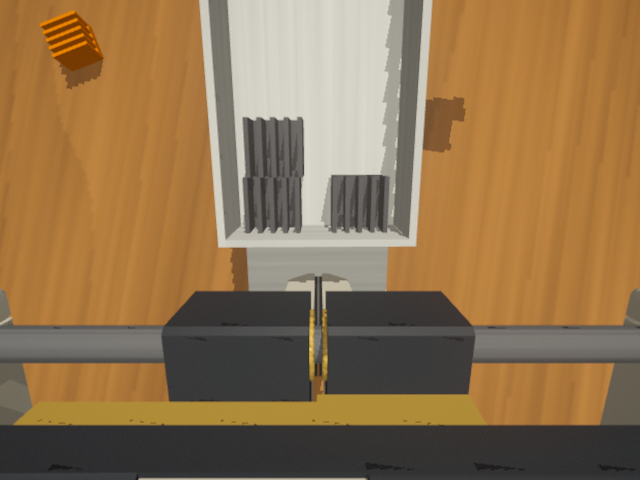

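play_rows:
  moves:
    - [-0.02,-0.003,0,0.01,-0.04,0.36,0]
    - [-0.04,-0.006,0,0.02,-0.08,0.73,0]
    - [-0.06,-0.009,0,0.02,-0.11,1.09,0]
    - [-0.079,-0.012,0,0.02,-0.14,1.45,0]
    - [-0.099,-0.016,0,0.02,-0.15,1.82,0]
    - [-0.119,-0.019,0,0.03,-0.16,2.18,0]
    - [-0.139,-0.022,0,0.03,-0.16,2.54,0]
    - [-0.158,-0.025,0,0.03,-0.16,2.9,0]
    - [-0.178,-0.028,0,0.02,-0.15,3.26,0]
    - [-0.198,-0.031,0,0.02,-0.13,3.63,0]

```text
clock: 26.25
position: [0.5821, -0.1683, 0.1111]
eef_rot: [3.14, -0.079, 1.724]
wrist_force: [-1.1, -0.4, 2.0]
width: 0.0006
```

play_rows:
  moves:
    - [-0.02,-0.003,0,0,0.03,0.36,0]
    - [-0.03,-0.005,0,0,0.04,0.54,0]
    - [-0.04,-0.006,0,0,0.06,0.72,0]
    - [-0.05,-0.008,0,0,0.08,0.9,0]
    - [-0.06,-0.009,0,0,0.1,1.08,0]
    - [-0.07,-0.011,0,0,0.13,1.27,0]
    - [-0.079,-0.012,0,0,0.15,1.45,0]
    - [-0.079,-0.012,0,0,0.15,1.55,0]
    - [-0.079,-0.012,0,0,0.15,1.65,0]
    - [-0.079,-0.012,0,0,0.15,1.75,0]

```text
clock: 27.25
position: [0.582, -0.1668, 0.1282]
eef_rot: [3.14, -0.001, 1.724]
wrist_force: [0.4, 0.1, 0.1]
width: 0.0004
```

play_rows:
  moves:
    - [0,0,0,0,0,0.2,0]
    - [0,0,0,0,0,0.4,0]
    - [0,0,0,0,0,0.6,0]
    - [0,0,0,0,0,1,0]
    - [0,0,0,0,0,2,0]
    - [0,0,0,0,0,4,0]
    - [0,0,0,0,0,7,0]
    - [0,0,0,-2,0,10,0]
    - [0,0,0,-5,0,13,0]
    - [0,0,0,-7,0,16,0]

```text
clock: 28.25
position: [0.5107, -0.1666, 0.2904]
eef_rot: [3.139, -0.0, 1.724]
wrist_force: [0.1, -0.3, -0.4]
width: 0.0005
```

play_rows:
  moves:
    - [0,0,0,-3,0,1,0]
    - [0,0,0,-5,2,2,0]
    - [0,0,0,-5,4,2,0]
    - [0,0,0,-5,5,2,0]
    - [0,0,0,-5,5,2,0]
    - [0,0,0,-5,5,2,0]
    - [0,0,0,-5,5,2,0]
    - [0,0,0,-5,5,2,0]
    - [0,0,0,-5,5,2,0]
    - [0,0,0,-5,5,2,0]

```text
clock: 29.25
position: [0.4621, -0.117, 0.3082]
eef_rot: [3.14, -0.001, 1.724]
wrist_force: [0.3, -0.5, 0.6]
width: 0.0003
```

```bash
python3 -c "
from h import *
s=bot.read_state();print(s['clock'],s['position'].round(4),s['eef_rot'].round(3),s['wrist_force'])
im=snap('wrist','w12.png')
im=snap('scene','s12.png')
cv2.imwrite('pics/s12c.png',cv2.resize(im[150:330,200:440,::-1],None,fx=3,fy=3))
im=snap('top','t12.png')"
```

```text
29.25 [ 0.4621 -0.117   0.3082] [ 3.140e+00 -1.000e-03  1.724e+00] [ 0.27628321 -0.45206444  0.6214723 ]
```

View pics/w12.png

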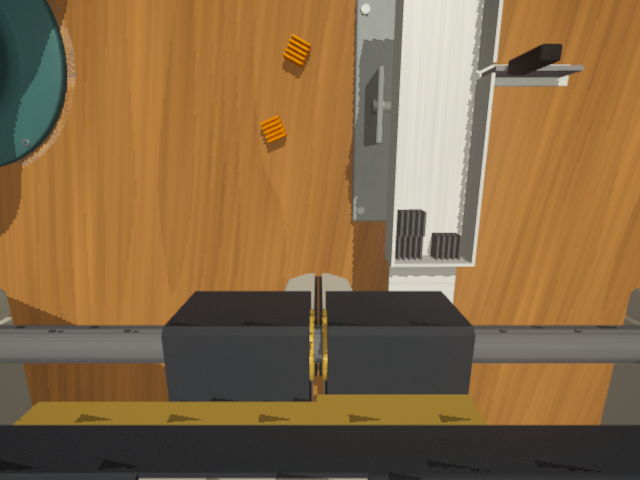

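View pics/s12c.png

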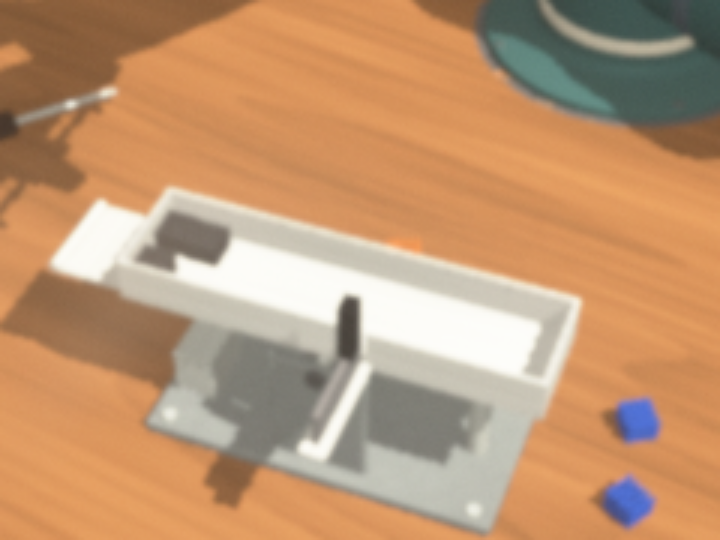

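View pics/t12.png

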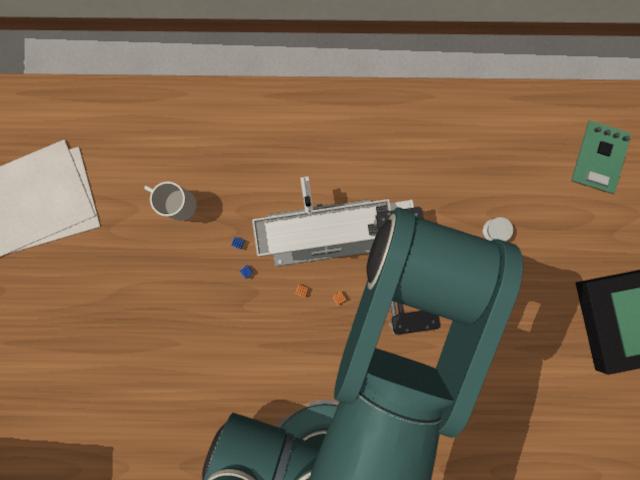

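Tray level in the same pose as before, all three sinks at the lip end, gate open, mug and spool in place, screwdriver tip unchanged, and the robot is clear. Handing in.

```bash
python3 -c "
from h import *
print(bot.finish_job())"
```

```text
the job is handed in; nothing more can be done
None
```

The job is handed in at about 29 s of the 72 s allowed. No verdict was reported, but every check I made fits the task.

- **Gate:** I pinched the tab and slid it about 76–77 mm with the tray level. It met its end stop at about 12 N. The sinks were still at the rear at that point.
- **Pressing the lip:** I pressed with closed fingers that tilted along with the tray. The three sinks had slid to the lip end by about 0.36 rad. The stop was felt at about 0.44 rad.
- **Holding on the stop:** I held it for over half a second with about 14–15 N read at the wrist. The spring had taken about 4 N just before the stop. The contact force on the stop itself was not measured; I took it from the wrist force.
- **Easing back:** The tray came up at about 0.2 rad/s with the finger still bearing on the lip, and the force had faded to zero by level.

**Last pictures:**
- The tray is level, the gate is open and all three sinks lie on the floor at the lip end.
- The arm is clear and touches nothing.
- The mug and the spool are where they started.
- The arm hid the screwdriver from the top camera. In the scene crop its visible part is unchanged.

**Disagreement:** the networks' lip and tab heights from the wrist and top views alone did not agree with the rest. I used the tray corners and the tab's outline in the wrist pictures instead.

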